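# Heft the battery cases and power the torch

## Robot

A 6-joint arm with a two-finger parallel gripper is mounted at the origin on the work surface. World frame = base frame: x ahead of the robot, y to its left, z up, the work surface at z = 0. Lengths are in mm, angles in degrees, forces in N, time in s.
With the tool pointing down it reaches from about 350 to 725 mm from the base axis. Payload 6 kg.
Tool frame: the origin (TCP) lies midway between the tips of the shut fingers; the grasp point (between the pads) lies 19 mm behind it (bot.pinch_z is the distance from the TCP to the grasp point, in mm); z points along the fingers, y is the line along which they close (so a half turn about z gives the same grasp; the last joint's range is limited). The gripper opens to 85 mm and grips with 20 to 120 N. Pads are 22 mm wide; open, the fingers measure 114 mm over their backs; the gripper's body (76 mm by 85 mm) begins 54 mm behind the grasp point. The pads swing forward as they close: fully open they stand 13 mm farther back than shut.
Start: joints at [87.244, 2.303, 4.859, 0, -92.561, -19.12], TCP at [223.527, 556.785, 231.261] pointing down, gripper open.
Joint ranges: [-146.85, 146.85], [-73.84, 115.35], [-62.03, 85.46], [-188.31, 113.3], [-161.28, -10.13], [-171.36, 171.36]. Speed limits (degrees/s): [147.25, 147.25, 172.46, 180, 180, 180].

## Interface

Orientations are given as a 3x3 rotation matrix whose columns are the frame's x, y, z axes.
In Python, from bench import bot gives the robot as it stands.
- The arm moves only by the tool arm_command, never from a script. Its arguments are lists of equal length, an entry for each row: "rotation": the turn, a rotation vector about the tool's x, y, z in rad, a list of three; "offset": the shift along the tool's x, y, z in cm, a list of three; "claw": the opening, from 0 (shut) to 1 (fully open). A call has 1 to 10 rows; each row shifts and turns the commanded pose from where the row before left it, along the tool's axes as they then stand; what a row does not reach is not made up. A row lasts 1/12 s, in which the tool goes at most 41.7 mm and 7.16 degrees, less where a joint would pass 70% of its speed; a pose out of reach is approached as far as the arm can. A call with a gripper value outside its range is refused whole. The fingers move at their own pace and stop on an object; the grip force is fixed at half the most. Time passes only in rows, so rows that do not move let the fingers close. It gives the time, the measured TCP pose, the force, the opening and the grip force at its end, in the units of the state.
- bot.get_obs(): the state, without advancing time (a new reading comes with each control period).
- bot.snapshot(name): name is "side" or "top"; returns a dict with "frame" (420x560x3 uint8, red, green, blue), "z_map" (420x560 float32, mm along the optical axis (not along the pixel's ray), 0 where there is no reading), "K" (3x3 intrinsics, pixels), "R" (3x3) and "t" (3): a world point X has camera coordinates R X + t. Camera axes: x right, y down, z forward; pixel columns grow to the right and rows downward; lengths in mm; the calibration is good to about 2 mm. A picture is of the moment at which its call begins.
- bot.sign_off(): hands the job in; it is judged then, once.
Trained networks look in a picture, given as the dict that the camera call returned (one of the last four; its "shot" number tells which), for a name from the list of things; names that differ only in an ending like _2 or _b are one class to them, and where a whole thing is asked for, a point or a joint stands for the part that bears it (a point fixed in the world has none). Each returns a list of dicts, best first, with "score" (0 to 1); they miss things now and then, are a little off and sometimes report something else, mostly with a low value. They report only what shows in the picture. A call takes as long as a camera call.
- bot.recognise(picture, thing): "location" ([x, y, z] in mm, in world coordinates, good to about 4 mm: the middle of the surface that is visible of it).
The state is a dict: "time": time; "joint_positions": joint angles; "qvel": joint speeds; "joint_torque": joint torques, N m; "ee_pos": TCP position; "tcp_rot": TCP orientation; "contact_force": force on the tool from outside, world axes, zero at the start; "moment": the same for the moment, N m; "width": finger opening in mm; "grip_force": force on a finger pad.
Only numpy, scipy, OpenCV 4.12 (cv2) and the standard library are available. Lean on these libraries where they do the work, as an engineer would, in place of code of your own. Each camera call takes 0.05 s, during which the arm holds its last target. There are 200 camera calls.

## Task

Only one of the three orange battery cases in the cream caddy has batteries in it: feel by lifting which one is clearly heavier and stand it upright on the blue torch's black seat, centred and square to the seat, setting it down gently. The two empty cases must end up fully down in the caddy's pockets, and the salt shaker, bottle opener and dish are to be left alone.

Things in the scene. Friction and masses are not known exactly. Their poses are not given: they have to be found in the camera images.
- caddy: cream plastic battery caddy, immovable: box 150 x 290 x 50 mm (drawer stays shut) carrying a rack of three pockets side by side along its y, 93 mm apart. The rack and the cases in it lean 32 degrees, tops towards the caddy's -x (robot's side). Neighbouring cases are 9 mm apart: take one across its 34 mm thickness, tool in line with the slope. Origin: centre of underside; z up
- pocket_a (a point): foot centre of a case resting fully down in the left pocket (seen from the robot). Pocket 40 x 89 mm inside; measured along the slope its robot-side wall is 65 mm high, far wall 30 mm, side walls 40 mm, so a case's upper 55 mm stands free; cases go in and out along the slope
- pocket_b (a point): foot centre of a case resting fully down in the middle pocket (seen from the robot). Pocket 40 x 89 mm inside; measured along the slope its robot-side wall is 65 mm high, far wall 30 mm, side walls 40 mm, so a case's upper 55 mm stands free; cases go in and out along the slope
- pocket_c (a point): foot centre of a case resting fully down in the right pocket (seen from the robot). Pocket 40 x 89 mm inside; measured along the slope its robot-side wall is 65 mm high, far wall 30 mm, side walls 40 mm, so a case's upper 55 mm stands free; cases go in and out along the slope
- case_a: outwardly identical flat closed battery case, orange with black ends: 84 mm wide (own y), 34 mm thick (own x), 120 mm tall (own z), standing in a pocket of the caddy. Origin: centre of its foot (lower 34 x 84 mm end); z runs up its length, so the grip end is 120 mm along +z; it has no front or back. Can weigh 0.1 kg (empty) to 0.55 kg (with batteries)
- case_b: outwardly identical flat closed battery case, orange with black ends: 84 mm wide (own y), 34 mm thick (own x), 120 mm tall (own z), standing in a pocket of the caddy. Origin: centre of its foot (lower 34 x 84 mm end); z runs up its length, so the grip end is 120 mm along +z; it has no front or back. Can weigh 0.1 kg (empty) to 0.55 kg (with batteries)
- case_c: outwardly identical flat closed battery case, orange with black ends: 84 mm wide (own y), 34 mm thick (own x), 120 mm tall (own z), standing in a pocket of the caddy. Origin: centre of its foot (lower 34 x 84 mm end); z runs up its length, so the grip end is 120 mm along +z; it has no front or back. Can weigh 0.1 kg (empty) to 0.55 kg (with batteries)
- torch: blue block torch, immovable: body 110 x 130 x 40 mm, lamp head sticking out on its +x side (45 to 95 mm along x, up to 71 mm high). Origin: centre of underside; z up. On top a black raised seat, 40 (x) by 90 mm (y), its face 46 mm above the underside, its centre 10 mm to -x of the origin; a case stands on it with its 84 mm width along the torch's y
- torch_seat (a point): centre of the seat's upper face, where the centre of the case's foot goes; axes as the torch
- salt_shaker: glass salt shaker with a steel cap, 48 mm across, 75 mm tall, loose; origin: centre of the underside
- bottle_opener: flat steel bottle opener, 128 x 34 x 5 mm, lying loose, long along its own x; origin near its middle, underside
- dish: white ceramic dish, 110 mm across, 30 mm high, loose; origin: centre of the underside

How it is judged (in metres and radians):
At the end, for the whole second after the job is handed in: The case with batteries (over 2.5 N on the torch) stands at rest on the torch's seat, foot within 8 mm of its centre, under 0.12 rad from square, leaning under 0.08 rad; the other two rest in caddy pockets, foot within 12 mm of fully down, leaning with the rack (((distance between case_a and torch_seat below 0.008 m and angle between case_a's own z axis and vertical below 0.08 rad and angle between the x axis of case_a and the x axis of torch, either way round below 0.12 rad and z of case_a in the frame of torch below 0.049 m and linear speed of case_a below 0.01 m/s and contact force between case_a and torch above 2.5 N and ((distance between case_b and pocket_a below 0.012 m or distance between case_b and pocket_b below 0.012 m or distance between case_b and pocket_c below 0.012 m) and angle between the z axis of case_b and the z axis of caddy, either way round between 0.44 and 0.68 rad and linear speed of case_b below 0.01 m/s) and ((distance between case_c and pocket_a below 0.012 m or distance between case_c and pocket_b below 0.012 m or distance between case_c and pocket_c below 0.012 m) and angle between the z axis of case_c and the z axis of caddy, either way round between 0.44 and 0.68 rad and linear speed of case_c below 0.01 m/s)) or (distance between case_b and torch_seat below 0.008 m and angle between case_b's own z axis and vertical below 0.08 rad and angle between the x axis of case_b and the x axis of torch, either way round below 0.12 rad and z of case_b in the frame of torch below 0.049 m and linear speed of case_b below 0.01 m/s and contact force between case_b and torch above 2.5 N and ((distance between case_a and pocket_a below 0.012 m or distance between case_a and pocket_b below 0.012 m or distance between case_a and pocket_c below 0.012 m) and angle between the z axis of case_a and the z axis of caddy, either way round between 0.44 and 0.68 rad and linear speed of case_a below 0.01 m/s) and ((distance between case_c and pocket_a below 0.012 m or distance between case_c and pocket_b below 0.012 m or distance between case_c and pocket_c below 0.012 m) and angle between the z axis of case_c and the z axis of caddy, either way round between 0.44 and 0.68 rad and linear speed of case_c below 0.01 m/s)) or (distance between case_c and torch_seat below 0.008 m and angle between case_c's own z axis and vertical below 0.08 rad and angle between the x axis of case_c and the x axis of torch, either way round below 0.12 rad and z of case_c in the frame of torch below 0.049 m and linear speed of case_c below 0.01 m/s and contact force between case_c and torch above 2.5 N and ((distance between case_a and pocket_a below 0.012 m or distance between case_a and pocket_b below 0.012 m or distance between case_a and pocket_c below 0.012 m) and angle between the z axis of case_a and the z axis of caddy, either way round between 0.44 and 0.68 rad and linear speed of case_a below 0.01 m/s) and ((distance between case_b and pocket_a below 0.012 m or distance between case_b and pocket_b below 0.012 m or distance between case_b and pocket_c below 0.012 m) and angle between the z axis of case_b and the z axis of caddy, either way round between 0.44 and 0.68 rad and linear speed of case_b below 0.01 m/s)))); the robot touches nothing.
It fails at once if a bystander (salt shaker, bottle opener, dish) is moved more than 20 mm (distance of any of salt_shaker, bottle_opener, dish from where it was at the start of the episode above 0.02 m).
It fails at once if the salt shaker is tipped (angle between salt_shaker's own z axis and vertical above 0.5 rad).
It fails at once if a case is banged down on the torch (over 60 N) (contact force between any of case_a, case_b, case_c and torch above 60 N).
It also fails if it takes over 64 s, if anything falls off the work surface, if the arm or the gripper's body presses on something with over 40 N, if the wrist force passes 120 N, or if a joint passes its speed limit or range.

## Working session

There is one attempt and no reset: what is moved stays moved. The work goes in short steps, Python scripts to look and compute and a tool call to move; the robot and the scene stay as the last step left them, time stands still between calls to the robot, and variables do not carry over. Pictures are saved under pics/ and viewed, at most 10 in all, crops included, and the job is handed in when it is done.

Besides the shell and the picture viewer there is one more tool, called after ">>>" as a command line: name --argument value ..., lists and objects as JSON in quotes. arm_command: Moves the arm, as the interface text tells. Its arguments: {"type":"object","properties":{"rotation":{"type":"array","items":{"type":"array","items":{"type":"number"}}},"offset":{"type":"array","items":{"type":"array","items":{"type":"number"}}},"claw":{"type":"array","items":{"type":"number"}}},"required":["rotation","offset","claw"]}

```bash
mkdir -p pics
cat > h.py <<'E'
from bench import bot
import numpy as np, cv2
def pts(s):
    z=s["z_map"];v,u=np.indices(z.shape);K=s["K"]
    c=np.stack([(u-K[0,2])/K[0,0]*z,(v-K[1,2])/K[1,1]*z,z],-1)
    return (c-s["t"])@s["R"]
def save(s,n): cv2.imwrite(f"pics/{n}.png",s["frame"][:,:,::-1])
E
python3 - <<'E'
from h import *
a=bot.snapshot("side");b=bot.snapshot("top")
cv2.imwrite("pics/side0.png",a["frame"][:,:,::-1]);cv2.imwrite("pics/top0.png",b["frame"][:,:,::-1])
for s in (a,b):
    print(-s["R"].T@s["t"])
    for n in ["caddy","case_a","torch","salt_shaker","bottle_opener","dish"]:
        print(n,[(round(d["score"],2),np.round(d["location"])) for d in bot.recognise(s,n)][:4])
o=bot.get_obs();print(o)
E
```

```text
[ 399.50420925 -700.59850118  731.09320105]
caddy [(0.98, array([ 553., -202.,   56.]))]
case_a [(0.69, array([ 534., -210.,  155.])), (0.59, array([ 563., -106.,  162.])), (0.58, array([589., -22., 160.])), (0.32, array([740., 131.,  23.]))]
torch [(0.85, array([462., 240.,  46.])), (0.44, array([ 556., -199.,   58.]))]
salt_shaker [(0.94, array([389.,  18.,  54.]))]
bottle_opener [(0.87, array([ 473., -432.,    8.]))]
dish [(0.81, array([744., 130.,  18.]))]
[ 460.35729463 -112.29864276  954.87147455]
caddy [(0.77, array([ 561., -113.,   53.]))]
case_a [(0.96, array([ 562., -104.,  162.])), (0.92, array([ 537., -194.,  163.])), (0.83, array([587., -15., 160.]))]
torch [(0.56, array([464., 260.,  50.]))]
salt_shaker [(0.68, array([390.,  30.,  80.]))]
bottle_opener [(0.62, array([ 470., -431.,    8.]))]
dish [(0.65, array([742., 122.,  17.]))]
{'time': 0.7, 'joint_positions': array([ 8.72450869e+01,  2.30180978e+00,  4.85658155e+00, -5.38702943e-04,
       -9.25622541e+01, -1.91190519e+01]), 'qvel': array([ 0.04325777, -0.01794851, -0.0179114 , -0.08654818, -0.03887951,
        0.04571896]), 'joint_torque': array([ 3.08065173e-04, -3.67819583e+01,  3.47390199e+01,  6.93185985e+00,
       -9.26341418e-04, -1.81788323e-06]), 'ee_pos': array([223.51546657, 556.76854085, 231.25381579]), 'tcp_rot': array([[ 9.28005799e-01, -3.72565747e-01, -1.56585798e-05],
       [-3.72565746e-01, -9.28005791e-01, -1.29988583e-04],
       [ 3.38980407e-05,  1.26464009e-04, -9.99999991e-01]]), 'contact_force': array([-0.52254803,  0.36323257, -0.35278898]), 'moment': array([-0.07190018,  0.00681511, -0.01186437]), 'grip_force': 0.0, 'width': 85.49288926430792}
```

View pics/side0.png

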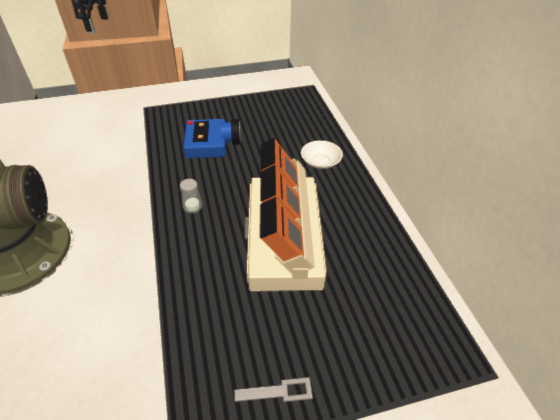

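View pics/top0.png

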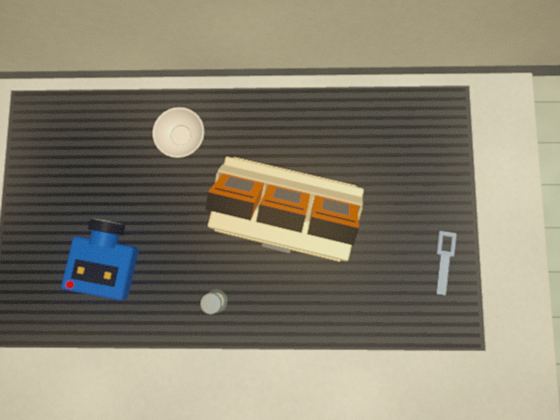

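The side view shows the caddy at (285,235) with three leaning cases, the torch at (205,138), the shaker at (190,195), the dish at (322,155) and the opener at (275,390). In the top view the case tops are at (233,200), (284,208) and (335,218). The torch seat is at (95,272) with the lamp head pointing up (+x).

```bash
cat > m.py <<'E'
from h import *
np.set_printoptions(precision=1,suppress=True)
for nm in ("top","side"):
    s=bot.snapshot(nm);P=pts(s);f=s["frame"].astype(int);ok=s["z_map"]>0
    mx=f.max(-1);hsv=cv2.cvtColor(s["frame"],cv2.COLOR_RGB2HSV);H,S,V=[hsv[...,i].astype(int) for i in range(3)]
    # black ends of cases
    yaw=np.deg2rad(-15.6);n=np.array([-np.sin(.5585)*np.cos(yaw),-np.sin(.5585)*np.sin(yaw),np.cos(.5585)])
    dark=(V<60)&ok&(P[...,2]>110)&(P[...,0]>440)&(P[...,0]<700)&(abs(P[...,1]+105)<160)
    nl,lab,st,_=cv2.connectedComponentsWithStats(dark.astype(np.uint8),connectivity=4)
    for i in range(1,nl):
        if st[i,4]<60: continue
        Q=P[lab==i]; d=Q@n; m=np.median(d[d>np.percentile(d,30)])
        Qt=Q[abs(d-m)<4]; c=Qt.mean(0); u,sv,vt=np.linalg.svd(Qt-c); nn=vt[2]*np.sign(vt[2,2])
        ey=np.array([-np.sin(yaw),np.cos(yaw),0]);ex=np.cross(ey,n)
        uv=np.stack([(Qt-c)@ex,(Qt-c)@ey],1).astype(np.float32);r=cv2.minAreaRect(uv)
        print(nm,"case top n",len(Q),len(Qt),"c",c+r[0][0]*ex+r[0][1]*ey,"size",np.array(r[1]),"ang",r[2],"lean",np.degrees(np.arccos(nn[2])),"nyaw",np.degrees(np.arctan2(-nn[1],-nn[0])),"d",m)
    near=ok&(abs(P[...,0]-465)<130)&(abs(P[...,1]-255)<110)
    body=near&(S>150)&(H>100)&(H<130)&(abs(P[...,2]-40)<4)
    seat=near&(abs(P[...,2]-46.5)<3.)&~((S>150)&(H>100)&(H<130))
    seat=seat&(P[...,0]<500)
    for k,M in (("body",body),("seat",seat)):
        M=cv2.morphologyEx(M.astype(np.uint8),cv2.MORPH_OPEN,np.ones((2,2)))>0
        if M.sum()>20:
            Q=P[M];r=cv2.minAreaRect(Q[:,:2].astype(np.float32));print(nm,k,M.sum(),r,"z",np.median(Q[:,2]),"mean",Q.mean(0))
    cad=ok&(abs(P[...,0]-560)<140)&(abs(P[...,1]+110)<200)&(abs(P[...,2]-50)<4)
    Q=P[cad];r=cv2.minAreaRect(Q[:,:2].astype(np.float32));print(nm,"caddy z50",len(Q),r,np.median(Q[:,2]))
E
python3 m.py
```

```text
top body 206 ((432.86529541015625, 121.71417236328125), (452.5418701171875, 131.44235229492188), 80.50430297851562) z 40.71841657815415 mean [452.1 234.   47.5]
top seat 68 ((437.55364990234375, 296.0439147949219), (17.925718307495117, 93.93346405029297), 33.1369514465332) z 47.142472285470504 mean [420.7 321.2  46.8]
top caddy z50 1608 ((575.4522705078125, -107.4102783203125), (290.07891845703125, 157.02891540527344), 76.3534927368164) 52.740832832270804
side case top n 353 353 c [562.1 -10.2 171.1] size [36.1 88. ] ang 2.214261293411255 lean 32.098532655314266 nyaw -13.344422355334244 d -142.89592373217775
side case top n 412 410 c [ 541.3 -101.8  172. ] size [34.8 85.2] ang 3.2347934246063232 lean 31.90932088659921 nyaw -13.40262846445688 d -144.44221387120854
side case top n 505 505 c [ 519.4 -192.4  172. ] size [31.7 83. ] ang 0.9817150831222534 lean 32.026808910900414 nyaw -13.277667629718431 d -146.27583394142
side body 104 ((401.8567810058594, -221.8905029296875), (949.7733154296875, 120.8234634399414), 82.46859741210938) z 36.76883402253529 mean [460.8 205.8  43. ]
side caddy z50 655 ((574.2451171875, -111.87644958496094), (287.75115966796875, 156.88487243652344), 76.3195571899414) 50.37997132055202
```

```bash
sed -i 's/^        M=cv2.morph.*$/        M=cv2.morphologyEx(M.astype(np.uint8),cv2.MORPH_OPEN,np.ones((3,3)))>0/; s/-15.6/-13.4/; s/V<60/(V<(75 if nm=="top" else 60))/' m.py
cat >> m.py <<'E'
    for y0 in (-15,-104,-194):
        w=ok&(abs(P[...,0]-555)<60)&(abs(P[...,1]-y0)<46)&(P[...,2]>120); print(nm,y0,np.percentile(V[w],[5,25,50,75]),np.percentile(P[w][:,2],[50,95]))
    w=near&(P[...,2]>36)&(P[...,2]<50);print("torch HSV",np.percentile(H[w],[10,50,90]),np.percentile(S[w],[10,50,90]),np.percentile(P[w][:,2],[10,50,90]))
    Q=P[w&(P[...,0]<500)];r=cv2.minAreaRect(Q[:,:2].astype(np.float32));print(nm,"torch all",len(Q),r)
E
python3 m.py
```

```text
top case top n 487 484 c [565.2  -1.7 170.7] size [34.8 70.2] ang 2.7231180667877197 lean 32.56128107157457 nyaw -13.581935768029066 d -146.408449851472
top case top n 285 285 c [ 513.1 -213.4  170.1] size [35.6 31.6] ang 86.93788146972656 lean 33.02158401641388 nyaw -13.261458116278488 d -146.03887134997223
top body 24 ((446.6059265136719, 212.73379516601562), (4.7163496017456055, 95.99498748779297), 79.97269439697266) z 41.12433576856358 mean [456.6 211.1  41. ]
top seat 38 ((420.70538330078125, 329.11688232421875), (10.513969421386719, 17.989665985107422), 35.326080322265625) z 47.391054033061366 mean [421.7 328.9  47.1]
top caddy z50 1607 ((575.3743896484375, -107.37184143066406), (290.29254150390625, 156.87738037109375), 76.29322052001953) 52.748263632390646
top -15 [ 63.  72. 111. 172.] [165.7 177.8]
top -104 [ 77.  81. 116. 180.] [165.7 177.8]
top -194 [ 67.  75. 110. 178.] [165.9 177.7]
torch HSV [105. 105. 109.] [133.2 199.  211. ] [42.3 45.  48.4]
top torch all 2539 ((453.60308837890625, 275.08392333984375), (130.76841735839844, 109.3080062866211), 80.51025390625)
side case
[... 384 characters left out ...]
730469 lean 31.298665792141737 nyaw -13.626081291482068 d -145.2080974562749
side body 27 ((433.38238525390625, 213.12680053710938), (7.8531317710876465, 32.1460075378418), 78.12171173095703) z 40.369857230671926 mean [432.6 213.3  40.1]
side caddy z50 677 ((574.0192260742188, -113.511962890625), (284.07025146484375, 157.1875), 76.38389587402344) 50.82472337060744
side -15 [ 28.   30.   93.5 179. ] [165.9 178.7]
side -104 [ 28.   31.  100.  180.8] [165.  178.4]
side -194 [ 28.   32.  141.5 178. ] [162.5 178.1]
torch HSV [109. 109. 109.] [155.8 178.  181. ] [41.1 46.  48.2]
side torch all 827 ((452.7978210449219, 272.68072509765625), (137.19728088378906, 108.7999496459961), 80.39692687988281)
```

```bash
cat > h2.py <<'E'
from h import *
from scipy.linalg import expm,logm
from scipy.spatial.transform import Rotation as Ro
np.set_printoptions(precision=3,suppress=True)
def Tm(R,p): T=np.eye(4);T[:3,:3]=R;T[:3,3]=p;return T
def cur():
    o=bot.get_obs();return Tm(o["tcp_rot"],o["ee_pos"]),o
def plan(T1,N=None,T0=None):
    "equal rows (rv rad, offset cm) from T0 (measured by default) to T1"
    if T0 is None: T0=cur()[0]
    L=np.real(logm(np.linalg.inv(T0)@T1));n=max(np.ceil(np.linalg.norm(Ro.from_matrix((T0.T@T1)[:3,:3]).as_rotvec())/.12),np.ceil(np.linalg.norm(T1[:3,3]-T0[:3,3])/38),1)
    N=int(N or n);E=expm(L/N);print("N",N,"rv",Ro.from_matrix(E[:3,:3]).as_rotvec().round(4),"off cm",(E[:3,3]/10).round(3))
    T=T0;path=[]
    for _ in range(N): T=T@E;path.append(T[:3,3])
    print("path",np.array(path)[::max(1,N//5)].round(0).tolist())
lean=np.deg2rad(32)
def slopeR(yaw):
    n=np.array([-np.sin(lean)*np.cos(yaw),-np.sin(lean)*np.sin(yaw),np.cos(lean)]);ey=np.array([-np.sin(yaw),np.cos(yaw),0]);cx=np.cross(ey,n)
    return np.stack([-ey,-cx,-n],1)
E
cat > m2.py <<'E'
from h2 import *
R=slopeR(np.deg2rad(-13.5));n=-R[:,2];ex=-R[:,1];ey=-R[:,0]
for nm in ("top","side"):
    s=bot.snapshot(nm);P=pts(s);ok=s["z_map"]>0;hsv=cv2.cvtColor(s["frame"],cv2.COLOR_RGB2HSV).astype(int);V=hsv[...,2]
    c0=np.array([541,-101,171.5])
    w=ok&(abs((P-c0)@n)<4)&(abs((P-c0)@ex)<40)&(abs((P-c0)@ey)<160)&(V<(100 if nm=="top" else 60))
    Q=P[w]-c0;y=Q@ey;x=Q@ex
    print(nm,"d",np.median(Q@n))
    for k in (93,0,-93):
        m=abs(y-k)<46;print(k,m.sum(),"y",np.percentile(y[m],[1,50,99]),"x",np.percentile(x[m],[1,50,99]),"slope yaw",np.degrees(np.polyfit(y[m],x[m],1)[0]))
    near=ok&(abs(P[...,0]-455)<110)&(abs(P[...,1]-272)<110)
    yaw=np.deg2rad(-9.5);tx=np.array([np.cos(yaw),np.sin(yaw),0]);ty=np.array([-np.sin(yaw),np.cos(yaw),0]);c=np.array([453.5,274,0])
    q=P-c;a=q@tx;b=q@ty
    S=hsv[...,1]
    blue=near&(S>120)&(abs(hsv[...,0]-108)<12)&(P[...,2]>30)&(a<50)
    blk=near&(V<60)&(P[...,2]>35)&(P[...,2]<56)&(a<35)&(abs(b)<60)
    for nme,M in(("blue",blue),("blk",blk)): print(nme,M.sum(),"a",np.percentile(a[M],[1,50,99]),"b",np.percentile(b[M],[1,50,99]),"z",np.percentile(P[M][:,2],[10,50,90]),"yaw",cv2.minAreaRect(q[M][:,:2].astype(np.float32)))
E
python3 m2.py
python3 - <<'E'
from h2 import *
R=slopeR(np.deg2rad(-13.5));n=-R[:,2]
A=np.array([562.5,-11,171.5])
plan(Tm(R,A+n*(100-47)))
E
```

```text
top d -0.7292138502413404
93 766 y [ 54.218  95.582 136.058] x [-16.941  -0.374  15.368] slope yaw -0.40381878644937785
0 745 y [-37.808   1.384  40.859] x [-16.49   -0.687  15.233] slope yaw 0.2506487980380865
-93 792 y [-132.473  -92.644  -51.786] x [-17.071  -0.768  15.1  ] slope yaw 0.3270019149911395
blue 2447 a [-53.257  11.079  49.248] b [-63.64   -8.511  63.764] z [41.973 44.767 47.642] yaw ((-1.9998397827148438, 0.934417724609375), (130.09674072265625, 104.99383544921875), 79.98492431640625)
blk 611 a [-27.031  -9.78    7.682] b [-42.191   0.389  42.412] z [48.971 50.792 52.929] yaw ((-9.259629249572754, 2.2759437561035156), (87.38545989990234, 35.76396942138672), 79.70982360839844)
side d 0.14131882332411508
93 354 y [ 50.969  88.914 135.695] x [-17.8     0.076  16.29 ] slope yaw 0.9059875912946139
0 409 y [-42.112  -3.044  39.487] x [-16.816  -0.026  16.002] slope yaw -0.5520408623300772
-93 504 y [-134.385  -96.139  -53.913] x [-15.032   0.76   16.02 ] slope yaw 0.5981628756368559
blue 916 a [-52.695  10.583  48.924] b [-66.51  -31.536  59.891] z [37.209 46.035 48.577] yaw ((-2.1566925048828125, -1.1427764892578125), (134.3373260498047, 104.16442108154297), 80.03522491455078)
blk 194 a [-26.393  -7.688   8.96 ] b [-46.402  -6.37   39.941] z [50.426 52.41  53.985] yaw ((-9.231429100036621, -1.6436614990234375), (89.05289459228516, 35.541847229003906), 81.865478515625)
N 17 rv [0.027 0.023 0.082] off cm [4.078 0.143 0.348]
path [[261.0, 540.0, 228.0], [364.0, 474.0, 222.0], [447.0, 384.0, 222.0], [507.0, 277.0, 223.0], [539.0, 158.0, 223.0], [541.0, 36.0, 219.0]]
```

>>> arm_command --rotation '[[0.023,0.0195,0.07],[0.023,0.0195,0.07],[0.023,0.0195,0.07],[0.023,0.0195,0.07],[0.023,0.0195,0.07],[0.023,0.0195,0.07],[0.023,0.0195,0.07],[0.023,0.0195,0.07],[0.023,0.0195,0.07],[0.023,0.0195,0.07]]' --offset '[[3.46,0.12,0.3],[3.46,0.12,0.3],[3.46,0.12,0.3],[3.46,0.12,0.3],[3.46,0.12,0.3],[3.46,0.12,0.3],[3.46,0.12,0.3],[3.46,0.12,0.3],[3.46,0.12,0.3],[3.46,0.12,0.3]]' --claw '[1,1,1,1,1,1,1,1,1,1]'

```text
time: 1.83
ee_pos: [478.7, 329.1, 221.6]
tcp_rot: [[0.447, -0.846, 0.29], [-0.889, -0.457, 0.038], [0.1, -0.275, -0.956]]
contact_force: [0.2, 0.1, -0.0]
width: 85.5
grip_force: 0.0
```

Run:
```python
from h2 import *
R=slopeR(np.deg2rad(-13.5));n=-R[:,2]
A=np.array([562.5,-11,171.5])
print(cur()[0],bot.get_obs()["time"])
plan(Tm(R,A+n*(100-47)),10)
```

```text
[[  0.447  -0.846   0.29  478.733]
 [ -0.889  -0.457   0.038 329.109]
 [  0.1    -0.275  -0.956 221.62 ]
 [  0.      0.      0.      1.   ]] 1.8333
N 10 rv [0.023 0.02  0.068] off cm [3.436 0.056 0.301]
path [[494.0, 298.0, 222.0], [520.0, 234.0, 223.0], [536.0, 167.0, 223.0], [542.0, 99.0, 222.0], [540.0, 30.0, 219.0]]
```

>>> arm_command --rotation '[[0.023,0.02,0.068],[0.023,0.02,0.068],[0.023,0.02,0.068],[0.023,0.02,0.068],[0.023,0.02,0.068],[0.023,0.02,0.068],[0.023,0.02,0.068],[0.023,0.02,0.068],[0.023,0.02,0.068],[0.023,0.02,0.068]]' --offset '[[3.44,0.06,0.3],[3.44,0.06,0.3],[3.44,0.06,0.3],[3.44,0.06,0.3],[3.44,0.06,0.3],[3.44,0.06,0.3],[3.44,0.06,0.3],[3.44,0.06,0.3],[3.44,0.06,0.3],[3.44,0.06,0.3]]' --claw '[1,1,1,1,1,1,1,1,1,1]'

```text
time: 2.67
ee_pos: [534.9, -4.8, 217.1]
tcp_rot: [[-0.233, -0.825, 0.514], [-0.972, 0.197, -0.125], [0.002, -0.53, -0.848]]
contact_force: [0.1, -0.9, 0.7]
width: 85.3
grip_force: 0.0
```

Run:
```python
from h2 import *
R=slopeR(np.deg2rad(-13.5));n=-R[:,2]
A=np.array([562.5,-11,171.5])
T,o=cur();print(T,o["time"],o["contact_force"],o["joint_positions"])
plan(Tm(R,A+n*(100-47)),1)
s=bot.snapshot("side");bot.snapshot;save(s,"s1")
```

```text
[[ -0.233  -0.825   0.514 534.915]
 [ -0.972   0.197  -0.125  -4.846]
 [  0.002  -0.53   -0.848 217.127]
 [  0.      0.      0.      1.   ]] 2.6667 [ 0.088 -0.861  0.702] [ 35.643 -37.681 -42.414  26.187 -65.555 -55.897]
N 1 rv [ 0.    -0.002  0.002] off cm [-0.046  0.021  0.067]
path [[535.0, -4.0, 216.0]]
```

View pics/s1.png

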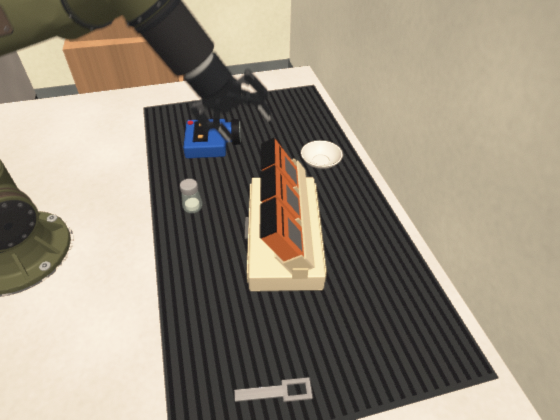

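The image shows the gripper at about (255,105), right behind and above the left case at (270,155). The tool pose agrees with the plan, so I go in along the slope, close and lift 20 mm.

>>> arm_command --rotation '[[0,-0.002,0.002],[0,0,0],[0,0,0],[0,0,0],[0,0,0],[0,0,0],[0,0,0],[0,0,0],[0,0,0],[0,0,0]]' --offset '[[-0.05,0.02,2.0],[0,0,2.5],[0,0,2.5],[0,0,2],[0,0,1],[0,0,0],[0,0,0],[0,0,0],[0,0,0],[0,0,0]]' --claw '[1,1,1,1,1,0,0,0,0,0]'

```text
time: 3.55
ee_pos: [586.5, -14.5, 133.4]
tcp_rot: [[-0.23, -0.826, 0.515], [-0.973, 0.196, -0.122], [-0.0, -0.529, -0.848]]
contact_force: [-4.2, 2.4, 2.7]
width: 33.3
grip_force: 58.7
```

>>> arm_command --rotation '[[0,0,0],[0,0,0],[0,0,0],[0,0,0]]' --offset '[[0,0,0],[0,0,0],[0,0,0],[0,0,0]]' --claw '[0,0,0,0]'

```text
time: 3.88
ee_pos: [586.5, -14.5, 133.4]
tcp_rot: [[-0.23, -0.826, 0.515], [-0.973, 0.195, -0.122], [-0.0, -0.529, -0.848]]
contact_force: [-5.4, 1.4, 3.9]
width: 33.4
grip_force: 58.8
```

>>> arm_command --rotation '[[0,0,0],[0,0,0],[0,0,0],[0,0,0],[0,0,0],[0,0,0]]' --offset '[[0,0,-0.5],[0,0,-1],[0,0,-1],[0,0,-0.5],[0,0,0],[0,0,0]]' --claw '[0,0,0,0,0,0]'

```text
time: 4.38
ee_pos: [571.0, -11.0, 157.6]
tcp_rot: [[-0.23, -0.826, 0.514], [-0.973, 0.195, -0.122], [-0.0, -0.529, -0.849]]
contact_force: [1.4, -0.8, 0.3]
width: 33.3
grip_force: 60.7
```

>>> arm_command --rotation '[[0,0,0],[0,0,0],[0,0,0]]' --offset '[[0,0,0],[0,0,0],[0,0,0]]' --claw '[0,0,0]'

```text
time: 4.63
ee_pos: [571.3, -11.3, 157.3]
tcp_rot: [[-0.231, -0.826, 0.514], [-0.973, 0.195, -0.122], [0.001, -0.528, -0.849]]
contact_force: [1.7, 0.6, 0.5]
width: 33.1
grip_force: 60.4
```

Run:
```python
from h2 import *
T,o=cur();print(o["contact_force"],o["moment"],o["joint_torque"],o["joint_positions"])
```

```text
[1.655 0.65  0.484] [0.476 0.994 0.147] [-0.229 -9.567 34.893  6.845  0.312  0.066] [ 30.971 -30.583 -44.456  26.728 -55.236 -55.647]
```

>>> arm_command --rotation '[[0,0,0],[0,0,0],[0,0,0],[0,0,0],[0,0,0],[0,0,0],[0,0,0],[0,0,0],[0,0,0],[0,0,0]]' --offset '[[0,0,1],[0,0,1],[0,0,0.7],[0,0,0.3],[0,0,0],[0,0,0],[0,0,0],[0,0,0],[0,0,-1],[0,0,-2]]' --claw '[0,0,0,0,0,1,1,1,1,1]'

```text
time: 5.47
ee_pos: [569.9, -12.2, 154.2]
tcp_rot: [[-0.232, -0.829, 0.509], [-0.973, 0.195, -0.125], [0.004, -0.524, -0.852]]
contact_force: [0.2, -0.3, 1.4]
width: 85.5
grip_force: 0.0
```

>>> arm_command --rotation '[[0,0,0],[0,0,0],[0,0,0],[0,0,0],[0,0,0],[0,0,0]]' --offset '[[0,0,-3],[1.3,0,-1],[3,0,0],[3,0,0],[2,0,0],[0,0,0]]' --claw '[1,1,1,1,1,1]'

```text
time: 5.97
ee_pos: [528.2, -99.4, 191.7]
tcp_rot: [[-0.234, -0.826, 0.514], [-0.972, 0.198, -0.123], [0.0, -0.528, -0.849]]
contact_force: [-0.2, -1.0, -0.5]
width: 85.3
grip_force: 0.0
```

Run:
```python
from h2 import *
R=slopeR(np.deg2rad(-13.5));n=-R[:,2]
T,o=cur();print(T[:3,3],o["time"],o["contact_force"],o["moment"],o["joint_positions"],o["width"])
plan(Tm(R,np.array([541,-101,171.5])-n*47),1)
s=bot.snapshot("side");P=pts(s);c0=np.array([562.5,-11,171.5]);ok=s["z_map"]>0
V=s["frame"].max(-1);ex=-R[:,1];ey=-R[:,0];q=P-c0
w=ok&(V<60)&(abs(q@ey)<38)&(abs(q@ex)<12)&(abs(q@n)<25);print("a top height resid",np.percentile((q@n)[w],[10,50,90]),w.sum())
```

```text
[528.201 -99.419 191.714] 5.9667 [-0.204 -0.986 -0.523] [ 0.228  1.393 -0.056] [ 22.019 -39.08  -44.042  20.795 -59.878 -42.01 ] 85.333848115705
N 1 rv [ 0.002 -0.    -0.   ] off cm [-0.146 -0.028  7.093]
path [[565.0, -107.0, 132.0]]
a top height resid [-0.665  0.119  1.175] 107
```

Case a (light) is back fully down. Now case b.

>>> arm_command --rotation '[[0.002,0,0],[0,0,0],[0,0,0],[0,0,0],[0,0,0],[0,0,0],[0,0,0],[0,0,0],[0,0,0],[0,0,0]]' --offset '[[-0.15,-0.03,2],[0,0,2.5],[0,0,1.8],[0,0,0.8],[0,0,0],[0,0,0],[0,0,0],[0,0,0],[0,0,0],[0,0,0]]' --claw '[1,1,1,1,0,0,0,0,0,0]'

```text
time: 6.85
ee_pos: [565.8, -103.9, 132.5]
tcp_rot: [[-0.231, -0.825, 0.516], [-0.973, 0.196, -0.122], [-0.0, -0.53, -0.848]]
contact_force: [-11.4, 4.9, 4.9]
width: 33.3
grip_force: 58.0
```

>>> arm_command --rotation '[[0,0,0],[0,0,0],[0,0,0],[0,0,0],[0,0,0],[0,0,0],[0,0,0],[0,0,0]]' --offset '[[0,0,-0.5],[0,0,-1],[0,0,-1],[0,0,-0.5],[0,0,0],[0,0,0],[0,0,0],[0,0,0]]' --claw '[0,0,0,0,0,0,0,0]'

```text
time: 7.52
ee_pos: [550.7, -100.6, 156.1]
tcp_rot: [[-0.231, -0.826, 0.515], [-0.973, 0.195, -0.123], [0.001, -0.529, -0.848]]
contact_force: [-0.3, -0.1, -3.9]
width: 33.1
grip_force: 61.1
```

Run:
```python
from h2 import *
T,o=cur();n=-T[:3,2];print(T[:3,3],o["time"],o["contact_force"],o["contact_force"]@n,o["moment"],o["joint_positions"],o["joint_torque"],o["width"])
```

```text
[ 550.678 -100.56   156.142] 7.5167 [-0.287 -0.119 -3.913] -3.1870664300002804 [0.61  1.768 0.08 ] [ 20.227 -34.381 -45.233  21.354 -53.675 -42.389] [-0.149 -8.837 37.935  8.068  1.276  0.037] 33.072952553849184
```

>>> arm_command --rotation '[[0,0,0],[0,0,0],[0,0,0],[0,0,0],[0,0,0],[0,0,0],[0,0,0],[0,0,0],[0,0,0]]' --offset '[[0,0,-1],[0,0,-1.5],[0,0,-1.5],[0,0,-1.5],[0,0,-1],[0,0,-0.5],[0,0,0],[0,0,0],[0,0,0]]' --claw '[0,0,0,0,0,0,0,0,0]'

```text
time: 8.27
ee_pos: [514.5, -92.0, 214.7]
tcp_rot: [[-0.231, -0.826, 0.514], [-0.973, 0.195, -0.123], [0.002, -0.528, -0.849]]
contact_force: [0.1, -0.9, -3.9]
width: 33.1
grip_force: 62.1
```

Run:
```python
from h2 import *
T,o=cur();n=-T[:3,2];print(T[:3,3],o["time"],o["contact_force"],o["contact_force"]@n,o["moment"],o["joint_positions"],o["width"])
yaw=np.deg2rad(-10);tx=np.array([np.cos(yaw),np.sin(yaw),0]);ty=np.array([-np.sin(yaw),np.cos(yaw),0])
R=np.stack([-ty,-tx,[0,0,-1]],1)
G=Tm(R,[444,274.4,119+100])
plan(G,20)
M=Tm(T[:3,:3],T[:3,3]+[-20,0,60]);plan(M);plan(G,20,M)
```

```text
[514.515 -92.016 214.693] 8.2667 [ 0.105 -0.93  -3.884] -3.466506266045625 [0.499 2.197 0.001] [ 24.298 -41.821 -43.224  21.106 -64.018 -42.78 ] 33.0595832327956
N 20 rv [-0.028 -0.001 -0.003] off cm [-1.722  0.689 -0.236]
path [[512.0, -74.0, 213.0], [499.0, -0.0, 208.0], [485.0, 73.0, 207.0], [471.0, 147.0, 208.0], [455.0, 220.0, 213.0]]
N 2 rv [-0.  0. -0.] off cm [ 0.236 -0.758 -3.061]
path [[505.0, -92.0, 245.0], [495.0, -92.0, 275.0]]
N 20 rv [-0.028 -0.001 -0.003] off cm [-1.744  0.681  0.083]
path [[493.0, -74.0, 270.0], [487.0, -1.0, 254.0], [478.0, 72.0, 241.0], [467.0, 146.0, 230.0], [455.0, 219.0, 223.0]]
```

>>> arm_command --rotation '[[0,0,0],[0,0,0],[0,0,0],[0,0,0],[-0.028,-0.001,-0.003],[-0.028,-0.001,-0.003],[-0.028,-0.001,-0.003],[-0.028,-0.001,-0.003],[-0.028,-0.001,-0.003],[-0.028,-0.001,-0.003]]' --offset '[[0.08,-0.25,-1.0],[0.16,-0.5,-2.05],[0.16,-0.5,-2.05],[0.08,-0.25,-1.0],[-1.74,0.68,0.08],[-1.74,0.68,0.08],[-1.74,0.68,0.08],[-1.74,0.68,0.08],[-1.74,0.68,0.08],[-1.74,0.68,0.08]]' --claw '[0,0,0,0,0,0,0,0,0,0]'

```text
time: 9.1
ee_pos: [484.8, 18.2, 251.9]
tcp_rot: [[-0.212, -0.905, 0.37], [-0.977, 0.195, -0.084], [0.004, -0.379, -0.925]]
contact_force: [-0.4, 0.3, -4.1]
width: 33.7
grip_force: 62.2
```

>>> arm_command --rotation '[[-0.028,-0.001,-0.003],[-0.028,-0.001,-0.003],[-0.028,-0.001,-0.003],[-0.028,-0.001,-0.003],[-0.028,-0.001,-0.003],[-0.028,-0.001,-0.003],[-0.028,-0.001,-0.003],[-0.028,-0.001,-0.003],[-0.028,-0.001,-0.003],[-0.028,-0.001,-0.003]]' --offset '[[-1.74,0.68,0.08],[-1.74,0.68,0.08],[-1.74,0.68,0.08],[-1.74,0.68,0.08],[-1.74,0.68,0.08],[-1.74,0.68,0.08],[-1.74,0.68,0.08],[-1.74,0.68,0.08],[-1.74,0.68,0.08],[-1.74,0.68,0.08]]' --claw '[0,0,0,0,0,0,0,0,0,0]'

```text
time: 9.93
ee_pos: [457.4, 201.4, 226.0]
tcp_rot: [[-0.181, -0.978, 0.107], [-0.983, 0.18, -0.021], [0.001, -0.109, -0.994]]
contact_force: [0.1, 1.1, -2.4]
width: 33.5
grip_force: 62.1
```

>>> arm_command --rotation '[[-0.028,-0.001,-0.003],[-0.028,-0.001,-0.003],[-0.028,-0.001,-0.003],[-0.028,-0.001,-0.003],[0,0,0],[0,0,0],[0,0,0]]' --offset '[[-1.74,0.68,0.08],[-1.74,0.68,0.08],[-1.74,0.68,0.08],[-1.74,0.68,0.08],[0,0,0],[0,0,0],[0,0,0]]' --claw '[0,0,0,0,0,0,0]'

```text
time: 10.52
ee_pos: [443.5, 273.3, 221.0]
tcp_rot: [[-0.17, -0.986, -0.001], [-0.986, 0.17, 0.001], [-0.001, 0.001, -1.0]]
contact_force: [-0.5, 0.2, -4.0]
width: 33.1
grip_force: 62.2
```

```bash
cat > chk.py <<'E'
from h2 import *
T,o=cur();print(T,o["time"],o["contact_force"],o["moment"],o["width"])
yaw=np.deg2rad(-10);tx=np.array([np.cos(yaw),np.sin(yaw),0]);ty=np.array([-np.sin(yaw),np.cos(yaw),0])
R=np.stack([-ty,-tx,[0,0,-1]],1)
plan(Tm(R,[444,274.4,219]),1)
for nm in ("top","side"):
    s=bot.snapshot(nm);P=pts(s);ok=s["z_map"]>0;hsv=cv2.cvtColor(s["frame"],cv2.COLOR_RGB2HSV).astype(int)
    orange=ok&(hsv[...,1]>150)&(hsv[...,0]<20)&(hsv[...,2]>80)
    q=P-[444,274.4,0];w=orange&(np.hypot(q[...,0],q[...,1])<90)&(P[...,2]>60)
    if w.sum()>20: print(nm,w.sum(),"x",np.percentile((q@tx)[w],[2,50,98]),"y",np.percentile((q@ty)[w],[2,50,98]),"z",np.percentile(P[w][:,2],[2,50,98]))
    save(s,"p_"+nm+"_%d"%(o["time"]*10)); print([ (round(d["score"],2),np.round(d["location"])) for d in bot.recognise(s,"case_b")])
E
python3 chk.py; ls pics
```

```text
[[ -0.17   -0.986  -0.001 443.474]
 [ -0.986   0.17    0.001 273.287]
 [ -0.001   0.001  -1.    220.99 ]
 [  0.      0.      0.      1.   ]] 10.5167 [-0.542  0.186 -3.952] [-0.081 -0.007  0.078] 33.148838504266024
N 1 rv [0.001 0.001 0.004] off cm [-0.118 -0.033  0.199]
path [[444.0, 274.0, 219.0]]
top 690 x [-16.277   1.466  16.471] y [-46.171 -44.846 -28.882] z [152.609 214.433 261.48 ]
[(0.67, array([ 537., -196.,  161.])), (0.65, array([442., 236., 257.])), (0.62, array([584., -17., 160.]))]
side 653 x [-16.173   1.363  16.543] y [-49.525 -46.016 -26.969] z [153.176 211.15  262.685]
[(0.97, array([ 537., -212.,  156.])), (0.72, array([437., 232., 224.])), (0.71, array([579., -40., 149.])), (0.56, array([ 561., -182.,   55.]))]
p_side_105.png
p_top_105.png
s1.png
side0.png
top0.png
```

View pics/p_side_105.png

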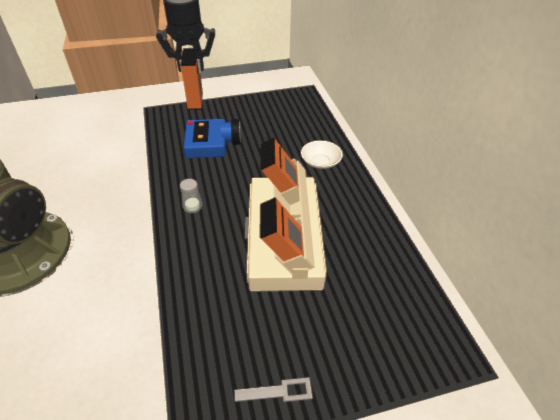

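>>> arm_command --rotation '[[0,0,0.004],[0,0,0],[0,0,0],[0,0,0],[0,0,0],[0,0,0]]' --offset '[[-0.32,-0.03,1],[0,0,2],[0,0,2],[0,0,2],[0,0,1],[0,0,0]]' --claw '[0,0,0,0,0,0]'

```text
time: 11.22
ee_pos: [442.6, 275.7, 137.7]
tcp_rot: [[-0.174, -0.985, -0.005], [-0.985, 0.174, -0.001], [0.002, 0.005, -1.0]]
contact_force: [0.5, -1.0, -4.6]
width: 33.4
grip_force: 62.1
```

```bash
cat > near.py <<'E'
from h2 import *
T,o=cur();print(T,o["time"],o["contact_force"],o["width"])
yaw=np.deg2rad(-10);tx=np.array([np.cos(yaw),np.sin(yaw),0]);ty=np.array([-np.sin(yaw),np.cos(yaw),0])
for nm in ("top","side"):
    s=bot.snapshot(nm);P=pts(s);ok=s["z_map"]>0;hsv=cv2.cvtColor(s["frame"],cv2.COLOR_RGB2HSV).astype(int)
    q=P-[444,274.4,0];r=np.hypot(q[...,0],q[...,1])
    orange=ok&(hsv[...,1]>150)&(hsv[...,0]<20)&(hsv[...,2]>60)&(r<90)&(P[...,2]>60)
    face=orange&((q@ty)<-35)
    if face.sum()>10: A=P[face];print(nm,face.sum(),"face x",np.percentile((q@tx)[face],[2,50,98]),"y",np.percentile((q@ty)[face],[2,50,98]),"z",np.percentile(A[:,2],[2,98]),"lean y/z",np.polyfit(A[:,2],(q@ty)[face],1)[0],"yaw",np.polyfit((q@tx)[face],(q@ty)[face],1)[0])
    w=ok&(hsv[...,2]<60)&(r<75)&(P[...,2]<57)&(P[...,2]>35)&((q@tx)<40)
    print(nm,"seat dark",w.sum(),"x",np.percentile((q@tx)[w],[1,99]),"y",np.percentile((q@ty)[w],[1,99]),"z",np.percentile(P[w][:,2],[5,50,95]))
    blue=ok&(hsv[...,1]>120)&(abs(hsv[...,0]-108)<12)&(P[...,2]>30)&(P[...,2]<55)&(r<110)&((q@tx)<58)
    print("  body edges x",np.percentile((q@tx)[blue],[1,99]),"y",np.percentile((q@ty)[blue],[.5,99.5]))
    save(s,"n_"+nm+"_%d"%(o["time"]*10))
s=s["frame"][60:220,130:340,::-1];cv2.imwrite("pics/crop_%d.png"%(o["time"]*10),cv2.resize(s,None,fx=3.5,fy=3.5,interpolation=cv2.INTER_CUBIC))
E
python3 near.py; ls pics
```

```text
[[ -0.174  -0.985  -0.005 442.641]
 [ -0.985   0.174  -0.001 275.704]
 [  0.002   0.005  -1.    137.734]
 [  0.      0.      0.      1.   ]] 11.2167 [ 0.545 -0.956 -4.552] 33.43496963518443
top 478 face x [-17.208  -0.906  14.79 ] y [-43.87  -42.718 -36.957] z [ 67.208 177.795] lean y/z 0.0065003019289503194 yaw 0.044006914378556736
top seat dark 85 x [-15.758  17.87 ] y [-41.496  35.993] z [48.733 50.978 53.592]
  body edges x [-44.017  57.056] y [-62.557  63.499]
side 537 face x [-17.153  -0.585  15.444] y [-46.059 -42.926 -39.04 ] z [ 71.992 182.615] lean y/z 0.006322865665285839 yaw -0.0029423572928832147
side seat dark 78 x [-15.718  18.69 ] y [-44.955  38.52 ] z [49.635 52.345 54.522]
  body edges x [-43.126  56.132] y [-65.939  62.704]
crop_112.png
n_side_112.png
n_top_112.png
p_side_105.png
p_top_105.png
s1.png
side0.png
top0.png
```

The case hangs upright above the torch at (193,85) with the seat directly below, and it is centred to about 1 mm. I lower it in small steps and watch the force.

>>> arm_command --rotation '[[0.005,0,0],[0,0,0],[0,0,0],[0,0,0],[0,0,0],[0,0,0],[0,0,0]]' --offset '[[0,-0.14,0.2],[0,0,0.2],[0,0,0.2],[0,0,0.2],[0,0,0.1],[0,0,0],[0,0,0]]' --claw '[0,0,0,0,0,0,0]'

```text
time: 11.9
ee_pos: [445.3, 276.5, 132.2]
tcp_rot: [[-0.173, -0.985, 0.004], [-0.985, 0.173, 0.001], [-0.002, -0.003, -1.0]]
contact_force: [-0.1, -0.7, -3.5]
width: 33.5
grip_force: 62.3
```

>>> arm_command --rotation '[[0,0,0],[0,0,0],[0,0,0],[0,0,0]]' --offset '[[0,0,0.1],[0,0,0.1],[0,0,0],[0,0,0]]' --claw '[0,0,0,0]'

```text
time: 12.23
ee_pos: [445.3, 276.4, 130.1]
tcp_rot: [[-0.173, -0.985, 0.003], [-0.985, 0.173, 0.001], [-0.002, -0.003, -1.0]]
contact_force: [0.6, 0.3, -3.8]
width: 33.6
grip_force: 62.3
```

>>> arm_command --rotation '[[0,0,0],[0,0,0],[0,0,0],[0,0,0]]' --offset '[[0,0,0.1],[0,0,0.1],[0,0,0],[0,0,0]]' --claw '[0,0,0,0]'

```text
time: 12.57
ee_pos: [445.3, 276.4, 128.0]
tcp_rot: [[-0.174, -0.985, 0.003], [-0.985, 0.174, 0.001], [-0.002, -0.003, -1.0]]
contact_force: [0.8, -0.3, -4.3]
width: 33.0
grip_force: 62.3
```

>>> arm_command --rotation '[[0,0,0],[0,0,0],[0,0,0]]' --offset '[[0,0,0.1],[0,0,0.05],[0,0,0]]' --claw '[0,0,0]'

```text
time: 12.82
ee_pos: [445.2, 276.5, 126.4]
tcp_rot: [[-0.173, -0.985, 0.003], [-0.985, 0.173, 0.001], [-0.002, -0.003, -1.0]]
contact_force: [0.3, -0.5, -3.3]
width: 33.5
grip_force: 62.3
```

```bash
python3 near.py | grep -v rot
```

```text
[[ -0.173  -0.985   0.003 445.2  ]
 [ -0.985   0.173   0.001 276.457]
 [ -0.002  -0.003  -1.    126.442]
 [  0.      0.      0.      1.   ]] 12.8167 [ 0.287 -0.457 -3.295] 33.52563368513016
top 421 face x [-14.524   1.288  17.283] y [-42.606 -41.435 -40.273] z [ 62.625 165.931] lean y/z 0.003664859389623152 yaw -0.0021067657113515805
top seat dark 2 x [17.423 17.884] y [-2.469  0.127] z [50.811 51.504 52.197]
  body edges x [-44.061  57.081] y [-62.521  60.963]
side 493 face x [-15.202   1.064  17.233] y [-45.742 -42.275 -38.586] z [ 63.729 168.989] lean y/z 0.004844052876575077 yaw 0.008529307388382241
side seat dark 31 x [-14.803  19.163] y [-47.18    5.278] z [50.282 52.65  55.623]
  body edges x [-43.16   56.067] y [-66.769  61.64 ]
```

>>> arm_command --rotation '[[0,0,0],[0,0,0],[0,0,0]]' --offset '[[0.05,0.07,0.1],[0,0,0.05],[0,0,0]]' --claw '[0,0,0]'

```text
time: 13.17
ee_pos: [444.5, 276.1, 125.6]
tcp_rot: [[-0.173, -0.985, 0.004], [-0.985, 0.173, 0.001], [-0.002, -0.004, -1.0]]
contact_force: [-2.1, -1.4, -0.7]
width: 33.5
grip_force: 62.6
```

>>> arm_command --rotation '[[0,0,0],[0,0,0],[0,0,0]]' --offset '[[0,0,0.1],[0,0,0],[0,0,0]]' --claw '[0,0,0]'

```text
time: 13.42
ee_pos: [444.6, 276.1, 125.5]
tcp_rot: [[-0.173, -0.985, 0.004], [-0.985, 0.173, 0.002], [-0.002, -0.004, -1.0]]
contact_force: [-5.1, -1.7, 5.5]
width: 33.1
grip_force: 63.3
```

>>> arm_command --rotation '[[0,0,0],[0,0,0],[0,0,0]]' --offset '[[0,0,0.1],[0,0,0],[0,0,0]]' --claw '[0,0,0]'

```text
time: 13.67
ee_pos: [444.7, 276.1, 125.5]
tcp_rot: [[-0.173, -0.985, 0.005], [-0.985, 0.173, 0.002], [-0.003, -0.005, -1.0]]
contact_force: [-6.9, -2.7, 9.6]
width: 33.2
grip_force: 64.0
```

>>> arm_command --rotation '[[0,0,0],[0,0,0],[0,0,0],[0,0,0],[0,0,0],[0,0,0],[0,0,0]]' --offset '[[0,0,-0.1],[0,0,-0.05],[0,0,0],[0,0,0],[0,0,0],[0,0,0],[0,0,0]]' --claw '[0,0,0,0.55,0.7,0.85,1]'

```text
time: 14.25
ee_pos: [444.7, 276.2, 124.4]
tcp_rot: [[-0.174, -0.985, 0.004], [-0.985, 0.174, 0.001], [-0.002, -0.003, -1.0]]
contact_force: [-0.1, 0.0, 0.3]
width: 79.6
grip_force: 0.0
```

>>> arm_command --rotation '[[0,0,0],[0,0,0],[0,0,0],[0,0,0],[0,0,0],[0,0,0],[0,0,0],[0,0,0]]' --offset '[[0,0,0],[0,0,0],[0,0,-1],[0,0,-2],[0,0,-3],[0,0,-3],[0,0,-3],[0,0,0]]' --claw '[1,1,1,1,1,1,1,1]'

```text
time: 14.92
ee_pos: [446.1, 276.6, 252.9]
tcp_rot: [[-0.174, -0.985, 0.013], [-0.985, 0.174, 0.008], [-0.01, -0.011, -1.0]]
contact_force: [0.1, -0.5, 0.7]
width: 85.0
grip_force: 0.0
```

```bash
python3 near.py
cat > caddy.py <<'E'
from h2 import *
R=slopeR(np.deg2rad(-13.5));n=-R[:,2];ex=-R[:,1];ey=-R[:,0]
s=bot.snapshot("side");P=pts(s);V=s["frame"].max(-1)
for nm,c in (("a",[562.5,-11,171.5]),("c",[519.3,-191.4,171.5])):
    q=P-c;w=(s["z_map"]>0)&(V<60)&(abs(q@ey)<38)&(abs(q@ex)<12)&(abs(q@n)<25);print(nm,"along slope",np.percentile((q@n)[w],[10,50,90]))
for t in ("salt_shaker","dish","bottle_opener"): print(t,[np.round(d["location"]) for d in bot.recognise(s,t)][:1])
E
python3 caddy.py; ls pics
```

```text
[[ -0.174  -0.985   0.013 446.074]
 [ -0.985   0.174   0.008 276.601]
 [ -0.01   -0.011  -1.    252.921]
 [  0.      0.      0.      1.   ]] 14.9167 [ 0.102 -0.458  0.69 ] 85.00564155929305
top 422 face x [-14.897   1.273  16.802] y [-43.311 -42.062 -38.132] z [ 61.819 165.441] lean y/z -0.00037068696005761593 yaw 0.02952942264272977
top seat dark 3 x [17.75  18.233] y [18.267 42.812] z [51.231 52.911 52.915]
  body edges x [-44.126  57.107] y [-62.64  65.08]
side 486 face x [-15.497   0.942  16.944] y [-46.1   -42.791 -38.441] z [ 62.675 166.795] lean y/z -0.0014136507028945605 yaw 0.00528599039120047
side seat dark 21 x [-15.381  18.548] y [-44.642   4.048] z [48.453 51.641 52.852]
  body edges x [-43.072  56.089] y [-65.959  61.248]
a along slope [-0.999 -0.022  1.054]
c along slope [-0.741  0.3    1.197]
salt_shaker []
dish [array([744., 129.,  21.])]
bottle_opener [array([ 468., -432.,    7.])]
crop_112.png
crop_128.png
crop_149.png
n_side_112.png
n_side_128.png
n_side_149.png
n_top_112.png
n_top_128.png
n_top_149.png
p_side_105.png
p_top_105.png
s1.png
side0.png
top0.png
```

View pics/crop_149.png

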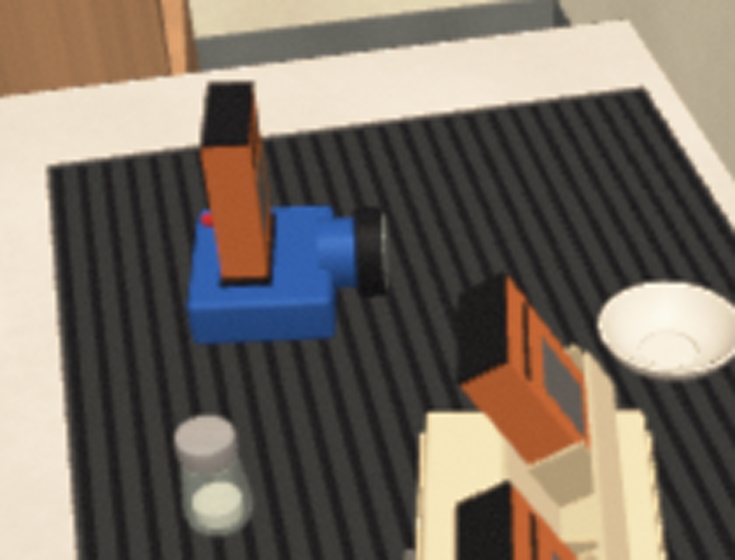

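View pics/n_top_149.png

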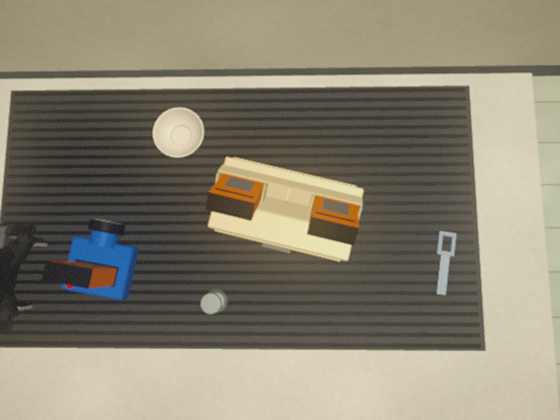

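The case stands square on the seat: crop (240,200), with its foot at (245,280). Cases a and c sit fully down in their pockets, and the shaker, dish and opener are where they started.

```bash
python3 -c "
from bench import bot
print(bot.sign_off())"
```

```text
the job is handed in; nothing more can be done
None
```

I stood the middle case (case_b) on the torch seat, square and within about 1–2 mm of centre by the cameras, and handed the job in at about 15 s; no verdict came back. It pulled about 4 N when lifted, against nearly nothing for case_a. I did not lift case_c, since one clearly heavier case was enough. Cases a and c are fully down in their pockets, and the shaker, opener and dish are where they started.

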